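Weigh the blue-capped sample bottle from the carton

TASK

Lift the bottle with the blue cap out of its cell in the tilted carton and stand it gently, upright, near the middle of the balance's round steel pan, then let go of it. With the bottle standing there, press the green key all the way down and let it up (take the reading), then press the yellow key the same way (store it). Do not press the red key, and leave the other bottles in the carton.

Things in the scene. Friction and masses are not known exactly. Their poses are not given: they have to be found in the camera images.
- sample_mid (a point): Centre (half-way up) of the sample: amber bottle, BLUE cap, 110 mm tall, 0.15 to 0.31 kg; z along the bottle to the cap. Body 48 mm in diameter, 70 mm high, then a 28 mm neck; cap 36 mm in diameter, 25 to 55 mm from this point along z: grip it there, fingers on its sides along the carton's y. Starts in a cell of the carton's far (+x) row, on the cell floor, leaning with the carton.
- carton: Fixed cardboard carton, leaning 25 degrees, mouth up and towards the robot. Origin: centre of its underside; z from floor out of the mouth, x away from the robot and up, y along its length. Outside 124 x 280 (316 over end flaps) x 135 mm; walls, floor, dividers 4 mm thick, dividers as tall as walls. 2 (x) by 3 (y) cells, 56 by 88 mm inside, centres at x -30, +30, y -92, 0, +92 mm. Caps end 20 mm under the mouth.
- white_bottle_mid (a point): Amber bottle with a white cap, in the same row as the sample, 110 mm tall like the sample, standing in a cell of the carton; this point is its centre, half-way up. To be left in its cell
- red_bottle_mid (a point): Amber bottle with a red cap, in the same row as the sample, 110 mm tall like the sample, standing in a cell of the carton; this point is its centre, half-way up. To be left in its cell
- black_bottle_mid (a point): Green glass bottle with a black cap, in an end cell of the near row, 110 mm tall like the sample, standing in a cell of the carton; this point is its centre, half-way up. To be left in its cell
- yellow_bottle_mid (a point): Green glass bottle with a yellow cap, in the other end cell of the near row, 110 mm tall like the sample, standing in a cell of the carton; this point is its centre, half-way up. To be left in its cell
- pan (a point): Centre of the top face of the balance's round steel pan, 124 mm in diameter, fixed, level, 68 mm above the bench. Axes are the balance's: x from the keys towards the pan. The balance is a white box 250 x 180 mm; its three keys stand in a row along y, 137 mm before the pan's centre, on the robot's side.
- green_key_top (a point): Centre of the top of the green key (+y end of the row): round spring key 26 mm in diameter, pressed straight down; travel 6 mm, about 5 N when fully down. Keys are 48 mm apart.
- yellow_key_top (a point): Centre of the top of the yellow key (middle of the row), same kind as the green one.
- red_key_top (a point): Centre of the top of the red key (-y end of the row), same kind. Not to be pressed.
- green_key (a joint): How far the green key is pressed, m: 0 up, 0.006 fully down.
- yellow_key (a joint): How far the yellow key is pressed, m: 0 up, 0.006 fully down.
- red_key (a joint): How far the red key is pressed, m: 0 up, 0.006 fully down.
Not all that is in view belongs to the job. Leave any pink or purple look-alike of the part that bears sample_mid alone.

How it is judged:
By the outcome, as a careful person would: the job done as asked, in the order asked, and still so for the second after the job is handed in, with the robot touching nothing.
It also fails if it takes over 64 s, if anything falls off the work surface, if the arm or the gripper's body presses on something with over 40 N, if the wrist force passes 120 N, or if a joint passes its speed limit or range.

ROBOT

A 6-joint arm with a two-finger parallel gripper is mounted at the origin on the work surface. World frame = base frame: x ahead of the robot, y to its left, z up, the work surface at z = 0. Lengths are in m, angles in rad, forces in N, time in s.
With the tool pointing down it reaches from about 0.375 to 0.9 m from the base axis. Payload 3.1 kg.
Tool frame: the origin (TCP) lies at the very end of the fingers, on their centre line; the grasp point (between the pads) lies 19 mm behind it (tcp_to_grasp is the distance from the TCP to the grasp point, in m); z points along the fingers, y is the direction in which the jaws open and shut (so a half turn about z gives the same grasp; the last joint's range is limited). The gripper opens to 85 mm and grips with 20 to 120 N. Pads are 22 mm wide; open, the fingers measure 114 mm over their backs; the gripper's body (76 mm by 85 mm) begins 54 mm behind the grasp point. The pads swing forward as they close: fully open they stand 13 mm farther back than shut.
Start: joints at [1.065, 0.527, 1.433, -0, 1.181, -0.178], TCP at [0.201, 0.592, 0.231] pointing down, gripper open.
Joint ranges: [-3.08, 3.08], [-0.75, 2.2], [0.22, 2.44], [-1.43, 4.57], [0, 2.65], [-2.85, 2.85]. Speed limits (rad/s): [2.79, 2.79, 3.14, 3.14, 3.14, 3.14].

INTERFACE

Orientations are given as a unit quaternion [x, y, z, w].
In Python, from station import sense, snapshot, camera_info, sign_off, tcp_to_grasp gives the robot as it stands.
- The arm moves only by the shell command python3 -m inch 'ROWS' [FORCE]. ROWS is JSON, a list of rows, each a list of 3 entries, a list of its own where there are three numbers: the closure, from -1 (fully open) to 1 (shut), so that 0 is half open, then the shift along the tool's x, y, z normalised to -1 to 1, where 1 is 10 cm, then the turn, a rotation vector about the tool's x, y, z normalised to -1 to 1, where 1 is 360 degrees. In form: [[jaw, [dx, dy, dz], [ax, ay, az]], ...]. A call has 1 to 20 rows; each row is the pose to reach, as a shift and turn from the pose commanded when the call began, along the tool's axes at that moment, turning the shorter way round; what a row does not reach only later rows make up. A row lasts 1/10 s, in which the tool goes at most 50 mm and 8.59 degrees, less where a joint would pass 70% of its speed; a pose out of reach is approached as far as the arm can. A call with a number of a shift or a turn outside -1 to 1 is refused whole. A call with a gripper value outside its range is refused whole. The fingers move at their own pace and stop on an object; FORCE is the grip in N (left out, the last holds). Time passes only in rows, so rows that repeat a pose let the fingers close. It gives the time, the measured TCP pose, the force and the opening at its end, in the units of the state.
- sense(): the state, without advancing time (a new reading comes with each control period).
- snapshot(name): name is "side" or "top"; returns (picture, depth): 420x560x3 uint8, blue, green, red; 420x560 float32, m along the optical axis (not along the pixel's ray), 0 where there is no reading.
- camera_info(name): a dict with "K" (3x3 intrinsics, pixels), "origin" and "orientation" of the camera in the world. Camera axes: x right, y down, z forward; pixel columns grow to the right and rows downward; lengths in m; the calibration is good to about 2 mm. A picture is of the moment at which its call begins. camera_info takes no time and is no camera call.
- sign_off(): hands the job in, once; it reports no verdict.
The state is a dict: "t": time; "q": joint angles; "qd": joint speeds; "tau": joint torques, N m; "tcp_pos": TCP position; "tool_rot": TCP orientation; "force": force on the tool from outside, world axes, zero at the start; "ft_torque": the same for the moment, N m; "finger_gap": opening from 0.0 (shut) to 1.0 (fully open).
Only numpy, scipy, OpenCV 4.12 (cv2) and the standard library are available. Lean on these libraries where they do the work, as an engineer would, in place of code of your own. Each camera call takes 0.05 s, during which the arm holds its last target.

## Working session

There is one attempt and no reset: what is moved stays moved. The work goes in short steps, Python scripts to look and compute and a shell command to move; the robot and the scene stay as the last step left them, time stands still between calls to the robot, and variables do not carry over. Pictures are saved under pics/ and viewed, and the job is handed in when it is done.

```bash
ls; mkdir -p pics; python3 - <<'E'
from station import *
import cv2, numpy as np
print(sense()); print(tcp_to_grasp)
for n in("side","top"):
    p,d=snapshot(n); cv2.imwrite(f"pics/{n}0.png",p); np.savez(f"{n}0.npz",p=p,d=d); print(n,camera_info(n))
E
```

```text
pics
{'t': 0.0, 'q': array([ 1.06553656e+00,  5.28464074e-01,  1.43388049e+00,  3.52774875e-05,
        1.18136274e+00, -1.78492267e-01]), 'qd': array([-0.00026629, -0.00117614,  0.0010674 , -0.00057299, -0.0010961 ,
       -0.00080221]), 'tau': array([ 1.32849345e-03, -4.42349160e+01, -1.78025812e+01, -3.73176408e-04,
        8.39707878e-03, -6.94664720e-06]), 'tcp_pos': array([0.20023255, 0.59132721, 0.23034182]), 'tool_rot': array([ 1.62664352e-01,  9.86680896e-01, -9.90670794e-04, -3.69842137e-04]), 'force': array([0.20321523, 0.70059933, 0.05610068]), 'ft_torque': array([-0.03326184,  0.02590077, -0.00663627]), 'finger_gap': 0.9998772595719575}
0.0187
side {'K': array([[393.87526983,   0.        , 281.52697729],
       [  0.        , 393.87526983, 214.91681729],
       [  0.        ,   0.        ,   1.        ]]), 'origin': array([0.34322624, 0.83369115, 0.6632782 ]), 'orientation': array([-0.11694292,  0.88260778, -0.45278551,  0.04809518])}
top {'K': array([[446.90733372,   0.        , 279.52253333],
       [  0.        , 446.90733372, 210.78580018],
       [  0.        ,   0.        ,   1.        ]]), 'origin': array([0.39001721, 0.08690159, 1.22585284]), 'orientation': array([ 0.71291198, -0.69990784,  0.0348488 , -0.02590536])}
```

View pics/side0.png

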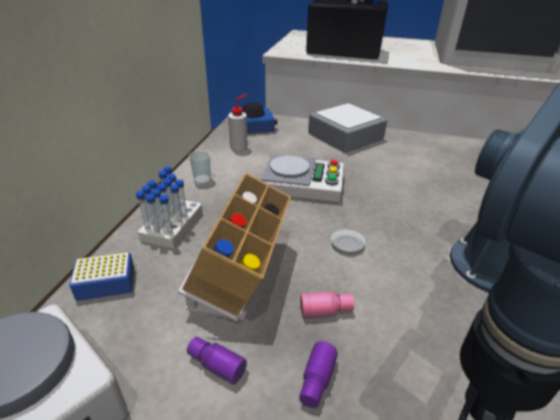

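View pics/top0.png

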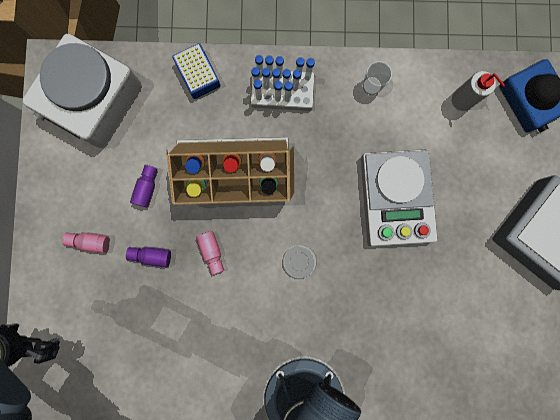

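The top view shows the carton at about (230,172). Its far row has a blue cap at (193,165), a red one at (231,164) and a white one at (267,164). The near row has yellow at (193,189) and black at (268,186). The balance's pan is at (400,179), with the green, yellow and red keys at (387,232), (405,231) and (423,230). Other blue items are the small tube caps at about (285,75), and the pink and purple bottles are decoys. Only (193,165) is a blue cap on an amber bottle in a carton cell. I'll confirm that in a crop and measure it.

```bash
cat > h.py <<'E'
import numpy as np, cv2
from scipy.spatial.transform import Rotation as R
from station import *
def cloud(n,d):
    c=camera_info(n);K=c["K"];v,u=np.mgrid[:420,:560]
    P=np.stack([(u-K[0,2])/K[0,0]*d,(v-K[1,2])/K[1,1]*d,d],-1)
    return P@R.from_quat(c["orientation"]).as_matrix().T+c["origin"]
def proj(n,p):
    c=camera_info(n);K=c["K"]
    q=(np.atleast_2d(p)-c["origin"])@R.from_quat(c["orientation"]).as_matrix()
    return np.c_[q[:,0]/q[:,2]*K[0,0]+K[0,2],q[:,1]/q[:,2]*K[1,1]+K[1,2]]
E
python3 - <<'E'
from h import *
for n in("top","side"):
    z=np.load(n+"0.npz");p,d=z["p"],z["d"];P=cloud(n,d)
    hsv=cv2.cvtColor(p,cv2.COLOR_BGR2HSV)
    boxes={"top":{"blue":(180,150,208,178),"red":(218,150,245,178),"white":(255,150,280,178),"yel":(180,177,206,202),"blk":(256,174,281,199),"G":(378,224,396,241),"Y":(397,224,413,240),"Rk":(415,222,432,239)},
     "side":{"blue":(210,235,240,260),"red":(225,208,252,230),"yel":(240,250,265,272)}}[n]
    rng={"blue":(100,130),"red":(0,8),"yel":(22,35),"G":(45,85),"Y":(22,35),"Rk":(0,8)}
    for k,(a,b,c,e) in boxes.items():
        s=hsv[b:e,a:c];Q=P[b:e,a:c]
        if k=="white": m=(s[...,1]<60)&(s[...,2]>130)
        elif k=="blk": m=(s[...,2]<50)
        else: m=(s[...,0]>=rng[k][0])&(s[...,0]<=rng[k][1])&(s[...,1]>130)&(s[...,2]>60)
        v,u=np.nonzero(m); q=Q[m]
        print(n,k,m.sum(),(u.mean()+a).round(1),(v.mean()+b).round(1),u.min()+a,u.max()+a,v.min()+b,v.max()+b,np.median(q,0).round(4),q.mean(0).round(4),q[:,2].min().round(3),q[:,2].max().round(3))
    # pan
    if n=="top":
        m=(abs(P[...,2]-.068)<.006); m[:140]=0;m[220:]=0;m[:,:360]=0;m[:,440:]=0
        print("pan",m.sum(),P[m].mean(0))
        for r in range(140,215,6): print(r,(P[r,365:440:5,2]*1000).round().astype(int))
z=np.load("top0.npz")["p"];cv2.imwrite("pics/crop_top.png",cv2.resize(z[130:215,155:305],None,fx=5,fy=5,interpolation=2))
cv2.imwrite("pics/crop_bal.png",cv2.resize(z[140:255,350:450],None,fx=5,fy=5,interpolation=2))
E
```

```text
top blue 177 192.5 165.5 185 201 157 173 [0.587  0.2856 0.163 ] [0.587  0.2854 0.162 ] 0.125 0.173
top red 196 230.3 164.2 223 238 155 172 [0.5919 0.1951 0.1625] [0.5916 0.1943 0.165 ] 0.097 1.226
top white 162 267.1 163.7 260 274 157 170 [0.5947 0.1064 0.1634] [0.5937 0.106  0.169 ] 0.109 1.226
top yel 215 193.8 188.1 186 202 180 196 [0.5357 0.285  0.1369] [0.5356 0.2848 0.1387] 0.043 1.226
top blk 213 268.0 185.9 258 277 178 194 [0.5447 0.1033 0.137 ] [0.5453 0.1033 0.1329] 0.035 0.149
top G 49 387.0 232.6 383 391 228 236 [ 0.4372 -0.2069  0.0703] [ 0.4384 -0.2065  0.0706] 0.067 0.074
top Y 70 405.0 231.1 401 409 227 235 [ 0.4433 -0.2532  0.0703] [ 0.4431 -0.2533  0.0703] 0.06 0.076
top Rk 72 423.4 230.0 419 428 226 234 [ 0.4467 -0.3004  0.0714] [ 0.4467 -0.3012  0.071 ] 0.065 0.077
pan 1726 [ 0.57928392 -0.24268242  0.06866289]
140 [ 1 -3  1 -1 -1  0 -2 -2  3  3  0 -2  4  2  2]
146 [-4  2 -2 -2  3  1  2  5 -1 -3  1  4 -2 -2 -1]
152 [ 2 -1  2 46 49 46 55 55 59 54 54 55 57  3 -1]
158 [  51   56   61   55   57   67   70   66   68   67   59   53   55 1226
    0]
164 [48 58 58 55 68 66 70 65 71 67 69 57 57  0  3]
170 [50 58 54 68 70 72 70 68 68 71 67 72 59 56 -1]
176 [50 58 58 70 70 71 74 71 69 69 69 68 55 56  1]
182 [42 53 53 68 70 68 68 74 69 68 71 64 56 54 -3]
188 [43 56 55 66 69 69 68 67 70 68 63 67 54 53  1]
194 [37 58 55 55 69 69 69 66 69 72 72 55 57 54  1]
200 [27 54 56 59 53 57 64 70 69 69 57 61 55 54  1]
206 [24 59 55 56 59 54 56 53 58 56 54 54 58 49  1]
212 [  16   44   51   53   57   63   59   60   56 1226   61   56   46   47
    2]
side blue 210 224.1 247.0 215 233 240 255 [0.5877 0.293  0.1612] [0.5878 0.2919 0.161 ] 0.148 0.169
side red 180 238.0 219.3 229 246 213 226 [0.5925 0.1992 0.1611] [0.5904 0.2036 0.165 ] 0.115 0.663
side yel 262 250.6 261.1 240 260 253 270 [0.5352 0.2908 0.1348] [0.5354 0.2884 0.1339] 0.086 0.663
```

View pics/crop_top.png

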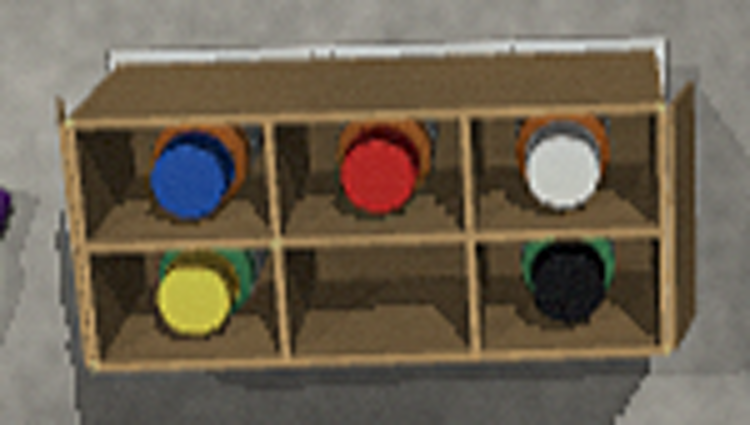

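View pics/crop_bal.png

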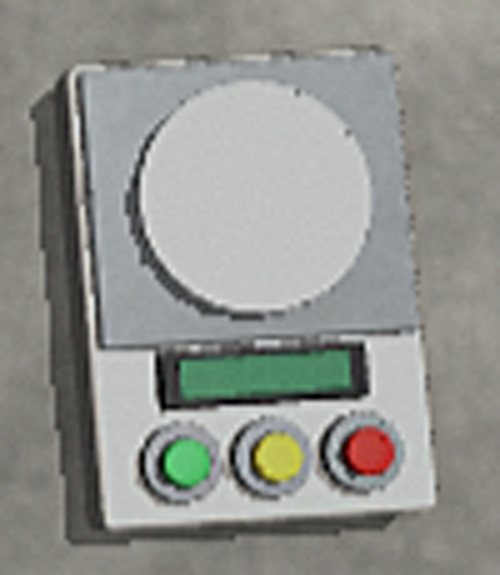

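The crop confirms it: the blue cap is on the amber bottle in the left (+y) cell of the far row. Next I'll fit the carton pose from its rim corners and the cap centre from its silhouette in both views.

```bash
python3 - <<'E'
from h import *
z=np.load("side0.npz")["p"];cv2.imwrite("pics/crop_side.png",cv2.resize(z[165:320,175:300],None,fx=4.8,fy=3.8*1.263,interpolation=2)[:, :600]); print(z[165:320,175:300].shape)
E
```

```text
(155, 125, 3)
```

View pics/crop_side.png

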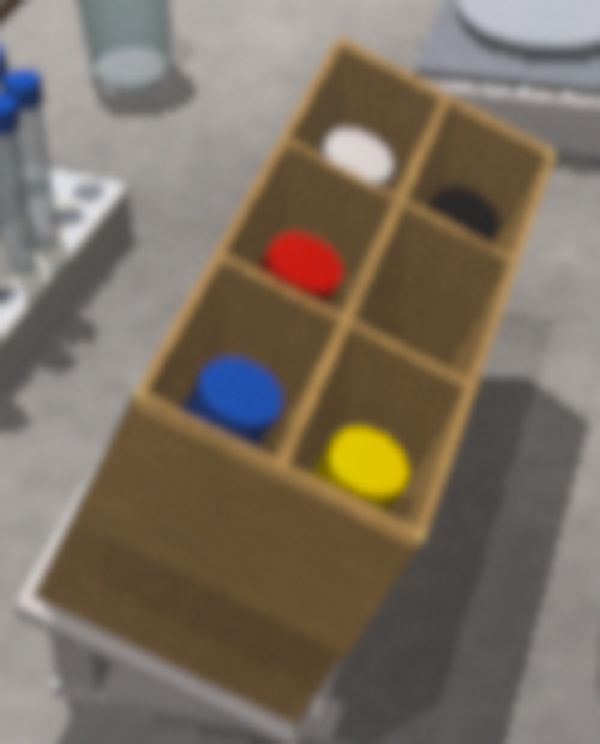

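The side crop shows the same arrangement, with the blue cap at full-image pixel (224,247) and its lower edge slightly hidden by the +y wall. I'll run the fit now.

```bash
cat > fit.py <<'E'
from h import *
from scipy.optimize import least_squares
t=np.deg2rad(25)
def Rc(yaw,t=t): 
    return R.from_euler("z",yaw).as_matrix()@np.array([[np.cos(t),0,-np.sin(t)],[0,1,0],[np.sin(t),0,np.cos(t)]])
H=.135
top=[((-61,139),(95,366)),((61,139),(69,124)),((61,-139),(664,107)),((-61,-139),(666,351)),((0,47),(276,242)),((0,-46),(470,237)),((61,46),(268,123)),((61,-46),(464,114)),((-61,46),(287,355)),((-61,-46),(477,352))]
side=[((61,138),(144,396)),((-61,138),(420,536)),((61,-138),(342,45)),((-61,-138),(548,156)),((0,138),(282,460)),((0,-138),(444,102)),((0,46),(343,324)),((0,-46),(398,207)),((61,46),(226,260)),((61,-46),(290,146)),((-61,46),(466,380)),((-61,-46),(510,255))]
L=[(np.r_[np.array(a)/1e3,H],"top",np.array(b)/5+[155-.4,130-.4]) for a,b in top]+[(np.r_[np.array(a)/1e3,H],"side",np.array(b)/4.8+[175-.4,165-.4]) for a,b in side]
def res(x,full=False,L=L):
    o=[]
    for a,n,b in L: o.append(proj(n,x[:3]+Rc(x[3],x[4] if len(x)>4 else t)@a)[0]-b)
    return np.ravel(o)
if __name__=="__main__":
  for LL in (L,L[:10],L[10:]):
    r=least_squares(lambda x:res(x,L=LL),[.62,.2,.06,.04],loss="soft_l1"); print(r.x.round(4),np.sqrt((r.fun**2).mean()).round(2))
  r=least_squares(lambda x:res(x),[.62,.2,.06,.04,t],loss="soft_l1"); print("free tilt",r.x.round(4),np.rad2deg(r.x[4]))
  r=least_squares(res,[.62,.2,.06,.04],loss="soft_l1");print(r.fun.reshape(-1,2).round(1).tolist())
  x=r.x; C=Rc(x[3]); np.savez("carton.npz",x=x)
  print("axes",C.round(3))
  # cap fits
  th=np.linspace(0,2*np.pi,60)
  caps={"blue":(30,92,(100,130)),"red":(30,0,(0,8)),"yel":(-30,92,(22,35))}
  for k,(cx,cy,rg) in caps.items():
    tgt=[]
    for n in("top","side"):
        p=np.load(n+"0.npz")["p"];hsv=cv2.cvtColor(p,cv2.COLOR_BGR2HSV)
        c=proj(n,x[:3]+C@[cx/1e3,cy/1e3,.1])[0]
        m=((hsv[...,0]>=rg[0])&(hsv[...,0]<=rg[1])&(hsv[...,1]>130)&(hsv[...,2]>50)).astype(np.uint8)
        w=np.zeros_like(m);cv2.circle(w,tuple(int(i) for i in c),16,1,-1);tgt.append((n,m&w,w))
    def cost(q,only=None):
        s=0
        for n,m,w in tgt:
            if only and n!=only: continue
            pts=[x[:3]+C@[q[0]+.018*np.cos(a),q[1]+.018*np.sin(a),zz] for a in th for zz in ((.085,.115) if n=="top" else (.105,.115))]
            u=proj(n,pts); hull=cv2.convexHull(((u*8)).astype(np.int32))
            im=np.zeros((420*8,560*8),np.uint8) if 0 else None
            a=np.zeros(m.shape,np.uint8); 
            cv2.fillConvexPoly(a,(hull*2).astype(np.int32),255,cv2.LINE_AA,shift=4)
            if n=="side": s+= (abs(a/255.-m)*(a>0)).sum()+ .3*(abs(a/255.-m)*(a==0)).sum()
            else: s+=abs(a/255.-m).sum()
        return s
    for only in(None,"top","side"):
        g=[(cost((cx/1e3+i*.001,cy/1e3+j*.001),only),i,j) for i in range(-6,7) for j in range(-22,23)]
        print(k,only,sorted(g)[:4])
E
python3 fit.py
```

```text
[0.6171 0.1982 0.0439 0.0504] 0.91
[0.6169 0.1987 0.0391 0.0479] 0.52
[0.6237 0.1811 0.0305 0.0494] 0.79
free tilt [0.6174 0.1982 0.0441 0.0506 0.4392] 25.16286559019787Traceback (most recent call last):
  File "fit.py", line 18, in <module>
    r=least_squares(res,[.62,.2,.06,.04],loss="soft_l1");print(r.fun.reshape(-1,2).round(1).tolist())
    return func(*args, **kwargs)
    vector_fun = VectorFunction(
        fun_wrapped,
    ...<6 lines>...
        workers=workers
    )
    self._update_fun()
    ~~~~~~~~~~~~~~~~^^
    self.f = self.fun_wrapped(xp_copy(self.x))
             ~~~~~~~~~~~~~~~~^^^^^^^^^^^^^^^^^
    return np.atleast_1d(self.fun(x))
                         ~~~~~~~~^^^
    return self.f(x, *self.args, **self.kwargs)
           ~~~~~~^^^^^^^^^^^^^^^^^^^^^^^^^^^^^^
  File "fit.py", line 12, in res
    for a,n,b in L: o.append(proj(n,x[:3]+Rc(x[3],x[4] if len(x)>4 else t)@a)[0]-b)
                             ~~~~^^^^^^^^^^^^^^^^^^^^^^^^^^^^^^^^^^^^^^^^^^^^
  File "h.py", line 9, in proj
    c=camera_info(n);K=c["K"]
ValueError: time passes only in moves, steps and waits
```

```bash
python3 - <<'E'
s=open("h.py").read()
s=s.replace("from station import *","from station import *\nfrom station import camera_info as _ci\nimport functools\ncamera_info=functools.lru_cache(None)(_ci)")
open("h.py","w").write(s)
E
python3 fit.py
```

```text
[0.6171 0.1982 0.0439 0.0504] 0.91
[0.6169 0.1987 0.0391 0.0479] 0.52
[0.6237 0.1811 0.0305 0.0494] 0.79
free tilt [0.6174 0.1982 0.0441 0.0506 0.4392] 25.16286559019787
[[0.3, 0.2], [0.0, -0.7], [-0.3, -0.8], [0.2, -0.4], [0.0, -0.3], [0.2, -0.5], [0.0, -1.7], [0.1, -1.0], [0.2, 1.2], [-0.0, 0.6], [-1.0, -0.0], [0.7, 0.7], [-0.7, -0.5], [1.3, 0.4], [0.1, 1.7], [0.6, -0.2], [0.9, -0.1], [0.7, -0.9], [-1.6, -0.7], [-1.4, -1.1], [1.8, 1.9], [1.6, 1.9]]
axes [[ 0.905 -0.05  -0.422]
 [ 0.046  0.999 -0.021]
 [ 0.423  0.     0.906]]
blue None [(np.float64(144.95294117647057), -4, -3), (np.float64(146.01960784313727), -4, -2), (np.float64(146.89803921568625), -5, -2), (np.float64(147.58431372549018), -5, -3)]
blue top [(np.float64(62.48235294117647), -5, -2), (np.float64(63.16470588235293), -6, -2), (np.float64(63.40392156862745), -6, -3), (np.float64(63.890196078431366), -5, -3)]
blue side [(np.float64(80.0156862745098), -3, -5), (np.float64(80.41568627450981), -2, -5), (np.float64(80.84705882352941), -4, -3), (np.float64(80.95686274509805), -2, -4)]
red None [(np.float64(110.4352941176470
[... 289 characters left out ...]
56862745098), -6, -1)]
red side [(np.float64(55.2156862745098), -4, -5), (np.float64(55.8156862745098), -3, -6), (np.float64(55.898039215686275), -3, -7), (np.float64(56.0), -3, -5)]
yel None [(np.float64(85.09607843137255), -3, -1), (np.float64(86.87843137254902), -3, 0), (np.float64(87.55882352941177), -4, 0), (np.float64(89.59803921568627), -4, -1)]
yel top [(np.float64(36.705882352941174), -5, 1), (np.float64(36.99607843137255), -6, 1), (np.float64(37.11764705882353), -4, 1), (np.float64(37.54117647058823), -6, 2)]
yel side [(np.float64(37.178431372549014), -3, -1), (np.float64(37.31568627450981), -3, -2), (np.float64(40.811764705882354), -3, -3), (np.float64(41.79607843137255), -2, -1)]
```

```bash
cat >> h.py <<'E'
C=None
def carton():
    from fit import Rc
    x=np.load("carton.npz")["x"]; return x[:3]+[0,0,.002],Rc(x[3])
def grasp(dz=0,y=.0905,gz=.104):
    """TCP pose with grasp point at carton z gz, retreated by dz"""
    o,C=carton(); p=o+C@[.026,y,gz-tcp_to_grasp+dz]
    M=np.c_[-C[:,0],C[:,1],-C[:,2]]; return p,R.from_matrix(M)
def delta(p,M):
    s=sense(); T=R.from_quat(s["tool_rot"])
    d=T.inv().apply(p-s["tcp_pos"]); w=(T.inv()*M).as_rotvec()
    print("t",round(s["t"],2),"shift/0.1",(d/.1).round(3),"turn/360",(w/2/np.pi).round(4),"tcp",s["tcp_pos"].round(4),"gap",round(s["finger_gap"],3),"F",s["force"].round(1))
E
python3 -c "
from h import *
p,M=grasp(.14);print(p,grasp()[0]);delta(p,M)"
```

```text
[0.54094702 0.28497155 0.26109607] [0.6000383  0.28795517 0.13421297]
t 0.1 shift/0.1 [-4.21  -1.809 -0.305] turn/360 [-0.0134 -0.0687 -0.059 ] tcp [0.2003 0.5914 0.2304] gap 0.996 F [-0.1 -1.1  0.6]
```

```bash
for i in 1; do python3 -m inch '[[-0.08,[-0.4,-0.2,-0.4],[0,0,0]],[-0.08,[-0.8,-0.4,-0.5],[0,0,0]],[-0.08,[-1,-0.45,-0.5],[0,0,0]]]' 60; python3 -m inch '[[-0.08,[-0.5,-0.2,0],[0,0,0]],[-0.08,[-1,-0.45,0],[0,0,0]]]'; python3 -m inch '[[-0.08,[-0.5,-0.2,0],[0,0,0]],[-0.08,[-1,-0.45,0],[0,0,0]],[-0.08,[-1,-0.45,0],[0,0,0]],[-0.08,[-1,-0.45,0],[0,0,0]]]'; done; python3 -c "
from h import *
p,M=grasp(.14);delta(p,M)"
```

```text
t: 0.4
tcp_pos: [0.2829, 0.516, 0.2834]
tool_rot: [0.163, 0.987, 0.001, 0.001]
force: [0.4, 0.9, -0.1]
finger_gap: 0.546
t: 0.6
tcp_pos: [0.3552, 0.4486, 0.2812]
tool_rot: [0.162, 0.987, 0.0, 0.0]
force: [0.7, 1.4, 0.3]
finger_gap: 0.541
t: 1.0
tcp_pos: [0.4356, 0.3731, 0.2808]
tool_rot: [0.165, 0.986, -0.0, -0.0]
force: [-0.5, -0.1, -0.3]
finger_gap: 0.54
t 1.0 shift/0.1 [-1.283 -0.492  0.197] turn/360 [-0.0133 -0.0687 -0.0597] tcp [0.4356 0.3731 0.2808] gap 0.54 F [-0.5 -0.1 -0.3]
```

```bash
python3 -m inch '[[-0.08,[-0.4,-0.2,0],[-0.003,-0.017,-0.015]],[-0.08,[-0.7,-0.4,0],[-0.007,-0.034,-0.03]],[-0.08,[-1,-0.5,0],[-0.01,-0.051,-0.045]],[-0.08,[-1,-0.5,0],[-0.0133,-0.0687,-0.0597]],[-0.08,[-1,-0.5,0],[-0.0133,-0.0687,-0.0597]],[-0.08,[-1,-0.5,0],[-0.0133,-0.0687,-0.0597]],[-0.08,[-1,-0.5,0],[-0.0133,-0.0687,-0.0597]]]'; python3 -c "
from h import *
p,M=grasp(.14);delta(p,M)"
```

```text
t: 1.7
tcp_pos: [0.5138, 0.2968, 0.2822]
tool_rot: [-0.027, 0.976, 0.007, 0.217]
force: [0.0, 0.1, 0.1]
finger_gap: 0.538
t 1.7 shift/0.1 [-0.151 -0.133  0.303] turn/360 [0.0005 0.0002 0.0005] tcp [0.5138 0.2968 0.2822] gap 0.538 F [0.  0.1 0.1]
```

```bash
python3 -m inch '[[-0.08,[-0.15,-0.13,0.3],[0,0,0]],[-0.08,[-0.15,-0.13,0.3],[0,0,0]],[-0.08,[-0.15,-0.13,0.3],[0,0,0]],[-0.08,[-0.15,-0.13,0.3],[0,0,0]]]'; python3 - <<'E'
from h import *
p,M=grasp(0.0);delta(p,M)
for n in("top","side"):
    im,d=snapshot(n); cv2.imwrite(f"pics/{n}1.png",im)
    a=proj(n,p)[0].round();print(n,a,proj(n,sense()["tcp_pos"]))
    b=im[110:250,140:320] if n=="top" else im[130:280,150:330]
    cv2.imwrite(f"pics/{n}1c.png",cv2.resize(b,None,fx=3.9,fy=3.9,interpolation=2))
E
```

```text
t: 2.1
tcp_pos: [0.5403, 0.2842, 0.2609]
tool_rot: [-0.026, 0.976, 0.006, 0.217]
force: [0.6, 0.1, -0.3]
finger_gap: 0.538
t 2.1 shift/0.1 [-0.006  0.004  1.401] turn/360 [0.0004 0.0001 0.0005] tcp [0.5403 0.2842 0.2609] gap 0.538 F [ 0.6  0.1 -0.3]
top [194. 162.] [[184.06607633 178.34947383]]
side [220. 255.] [[247.17786316 206.41345545]]
```

View pics/top1c.png

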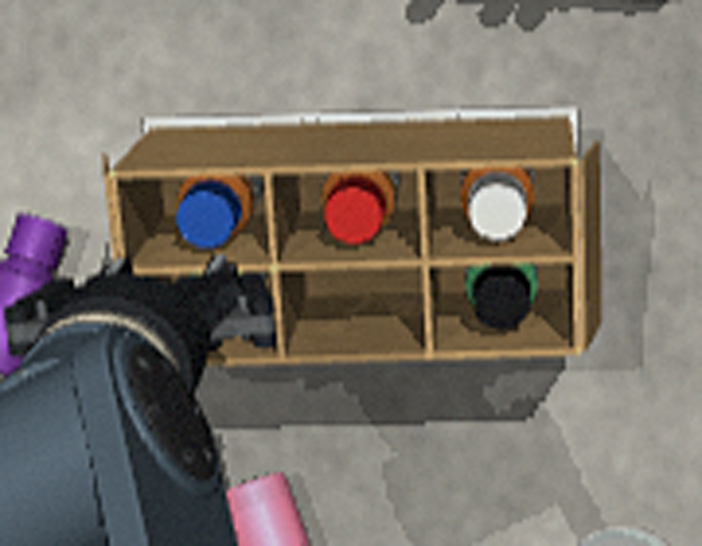

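View pics/side1c.png

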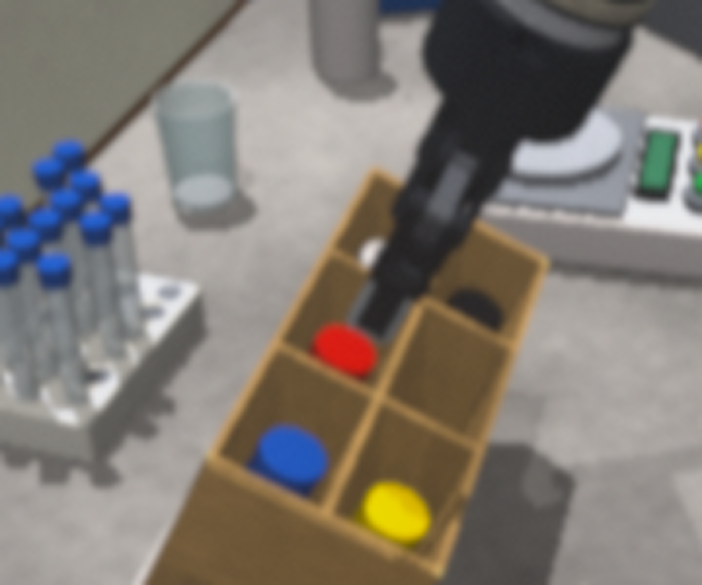

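The top crop shows the gripper above and in front of the blue cell, which is still fully in view. The side crop shows the finger tip near full-image pixel (245,216), about where I predicted. I'll move down the cell axis to just above the mouth and check there.

```bash
python3 -m inch '[[-0.08,[0,0,0.4],[0,0,0]],[-0.08,[0,0,0.8],[0,0,0]],[-0.08,[0,0,0.85],[0,0,0]],[-0.08,[0,0,0.85],[0,0,0]]]'; python3 - <<'E'
from h import *
p,M=grasp(0.0);delta(p,M)
for n in("top","side"):
    im,d=snapshot(n)
    b=im[120:220,140:270] if n=="top" else im[170:290,170:300]
    cv2.imwrite(f"pics/{n}2c.png",cv2.resize(b,None,fx=5,fy=5,interpolation=2))
E
```

```text
t: 2.6
tcp_pos: [0.5755, 0.2856, 0.1826]
tool_rot: [-0.027, 0.976, 0.006, 0.216]
force: [-0.3, 0.8, 0.2]
finger_gap: 0.542
t 2.6 shift/0.1 [-0.02   0.011  0.542] turn/360 [ 0.0002 -0.0002  0.0006] tcp [0.5755 0.2856 0.1826] gap 0.542 F [-0.3  0.8  0.2]
```

View pics/top2c.png

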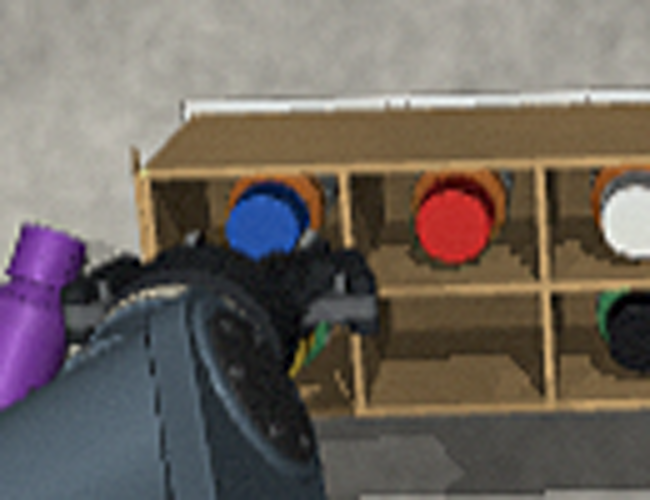

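View pics/side2c.png

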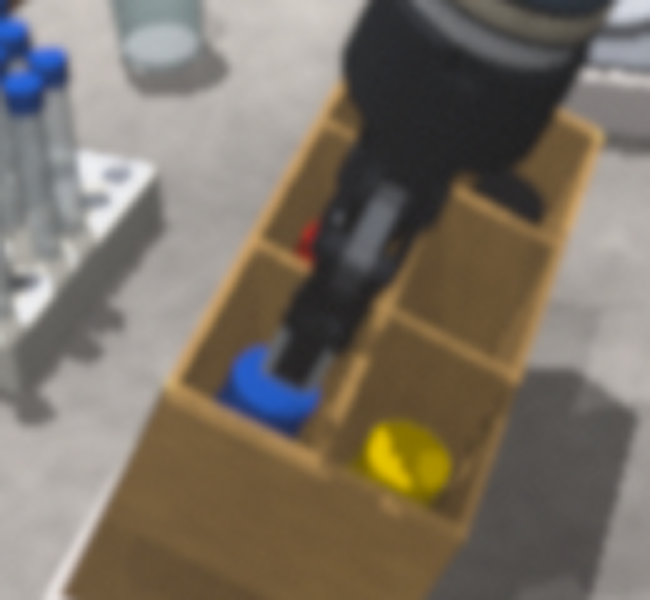

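The side crop shows the +y finger's tip at about full-image (230,247), overlapping the cap. I'll overlay the predicted finger outline and cap position to check the alignment before going in.

```bash
python3 - <<'E'
from h import *
s=sense();T=R.from_quat(s["tool_rot"]);p=s["tcp_pos"]
o,C=carton()
im,d=snapshot("side");np.savez("side2.npz",p=im,d=d)
P=cloud("side",d)
for v in range(236,254,2): print(v,[tuple((P[v,u]*1000).round().astype(int).tolist()) for u in range(224,240,3)])
L=T.inv().apply(P.reshape(-1,3)-p).reshape(P.shape)  # tool frame
print("tool frame")
for v in range(230,254,2): print(v,[tuple((L[v,u]*1000).round().astype(int).tolist()) for u in range(224,242,3)])
big=cv2.resize(im[170:290,170:300],None,fx=5,fy=5,interpolation=2)
def dot(q,c):
    u=(proj("side",q)[0]-[170,170]+.4)*5; cv2.circle(big,tuple(int(i) for i in u),3,c,-1)
for z in (0,-.02):
  for y in(.023,.037):
    for x in(-.011,.011): dot(p+T.apply([x,y,z]),(0,255,0) if y<.03 else (255,0,255))
for a in np.linspace(0,6.28,30): dot(o+C@[.026+.018*np.cos(a),.0895+.018*np.sin(a),.114],(255,255,255))
for y in(-92,0,92): pass
for x in(-.06,0,.06):
  for y in (-.138,-.046,.046,.138): dot(o+C@[x,y,.135],(0,0,255))
cv2.imwrite("pics/side2o.png",big)
E
```

```text
236 [(606, 248, 150), (570, 315, 210), (554, 339, 232), (548, 339, 233), (543, 338, 234), (536, 341, 238)]
238 [(577, 314, 203), (567, 323, 213), (562, 320, 211), (549, 338, 229), (543, 339, 231), (537, 340, 233)]
240 [(576, 317, 201), (567, 323, 208), (561, 323, 209), (556, 322, 210), (553, 314, 204), (574, 245, 145)]
242 [(573, 323, 202), (569, 320, 200), (562, 322, 203), (560, 314, 197), (581, 246, 138), (575, 245, 139)]
244 [(575, 319, 194), (568, 322, 197), (563, 321, 198), (559, 315, 194), (582, 245, 132), (564, 273, 159)]
246 [(589, 290, 162), (572, 314, 185), (562, 322, 194), (575, 278, 155), (581, 247, 128), (557, 292, 171)]
248 [(587, 295, 162), (582, 293, 161), (577, 288, 157), (573, 283, 154), (578, 255, 130), (556, 295, 169)]
250 [(585, 301, 161), (581, 295, 157), (576, 291, 155), (588, 247, 116), (566, 286, 154), (553, 301, 169)]
252 [(583, 304, 160), (579, 301, 158), (575, 296, 155), (589, 246, 109), (556, 310, 171), (576, 246, 112)]
tool frame
230 [(-16, -41, 29), (-12, 48, -55), (-8, 59, -68), (-3, 59, -71), (1, 60, -75), (5, 63, -81)]
232 [(-14, -43, 37), (-10, 56, 
[... 263 characters left out ...]
8, -16), (-5, 38, -28), (0, 34, -29), (4, 54, -50), (8, 55, -54), (13, 56, -59)]
240 [(-8, 31, -14), (-3, 37, -23), (1, 37, -27), (6, 37, -30), (11, 30, -27), (21, -41, 35)]
242 [(-6, 37, -16), (-1, 34, -16), (3, 36, -22), (8, 28, -18), (17, -41, 44), (23, -41, 40)]
244 [(-4, 33, -7), (0, 36, -14), (5, 36, -16), (10, 30, -15), (20, -41, 49), (23, -12, 18)]
246 [(-2, 3, 27), (2, 28, -1), (7, 37, -13), (14, -8, 26), (22, -40, 53), (23, 7, 5)]
248 [(0, 9, 26), (5, 6, 25), (11, 2, 26), (16, -3, 27), (23, -31, 50), (25, 10, 6)]
250 [(2, 14, 26), (7, 9, 27), (12, 5, 27), (20, -39, 67), (23, 1, 24), (26, 16, 5)]
252 [(3, 18, 26), (9, 15, 26), (14, 10, 27), (23, -41, 73), (23, 25, 5), (33, -40, 65)]
```

View pics/side2o.png

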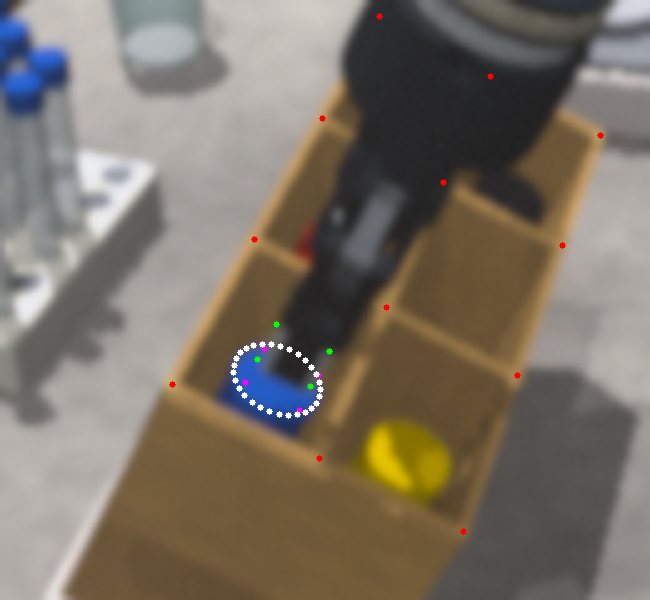

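The depth readings put the finger tips 6 mm behind the TCP at this opening and the cap top 26 mm ahead of it, both as the model says. The fingers span y up to 37 mm, so they fit the cell. I'll go in 4 mm deeper than planned, then close.

```bash
python3 -m inch '[[-0.08,[-0.02,0.01,0.2],[0,0,0]],[-0.08,[-0.02,0.01,0.35],[0,0,0]],[-0.08,[-0.02,0.01,0.45],[0,0,0]],[-0.08,[-0.02,0.01,0.53],[0,0,0]],[-0.08,[-0.02,0.01,0.58],[0,0,0]],[-0.08,[-0.02,0.01,0.58],[0,0,0]],[-0.08,[-0.02,0.01,0.58],[0,0,0]]]'; python3 -c "
from h import *
p,M=grasp(0.0,gz=.1);delta(p,M)"
```

```text
t: 3.45
tcp_pos: [0.5983, 0.2877, 0.1415]
tool_rot: [-0.027, 0.976, 0.005, 0.218]
force: [-39.2, -6.1, 62.7]
finger_gap: 0.54
t 3.45 shift/0.1 [0.015 0.002 0.113] turn/360 [-0.0001  0.0006  0.0009] tcp [0.5983 0.2877 0.1415] gap 0.54 F [-39.2  -6.1  62.7]
```

The axial force reached 74 N, about 11 mm short of the target, so something is touching. I'll back off straight away and look.

```bash
python3 -m inch '[[-0.08,[0,0,-0.1],[0,0,0]],[-0.08,[0,0,-0.16],[0,0,0]],[-0.08,[0,0,-0.16],[0,0,0]]]'; python3 - <<'E'
from h import *
p,M=grasp(0.0,gz=.1);delta(p,M)
s=sense();T=R.from_quat(s["tool_rot"]);p=s["tcp_pos"];o,C=carton()
for n in("top","side"):
    im,d=snapshot(n);np.savez(n+"3.npz",p=im,d=d)
    (a,b)=(120,140) if n=="top" else (170,170)
    cv2.imwrite(f"pics/{n}3c.png",cv2.resize(im[a:a+120,b:b+130],None,fx=5,fy=5,interpolation=2))
P=cloud("side",d);L=T.inv().apply(P.reshape(-1,3)-p).reshape(P.shape);Q=((P-o)@C)
for v in range(232,262,3): print(v,[(tuple((L[v,u]*1000).round().astype(int).tolist()),int(Q[v,u,2]*1000)) for u in range(216,242,4)])
E
```

```text
t: 3.75
tcp_pos: [0.5958, 0.2879, 0.1472]
tool_rot: [-0.027, 0.976, 0.006, 0.217]
force: [0.2, 0.4, 0.3]
finger_gap: 0.538
t 3.75 shift/0.1 [ 0.017 -0.002  0.176] turn/360 [0.0004 0.0004 0.0006] tcp [0.5958 0.2879 0.1472] gap 0.538 F [0.2 0.4 0.3]
232 [((-27, -41, 1), 97), ((-20, -44, -1), 100), ((-13, 28, -72), 170), ((-6, 18, -68), 166), ((-1, 54, -105), 203), ((5, 49, -104), 203), ((13, 16, -80), 178)]
235 [((-24, -42, 9), 89), ((-17, -39, 2), 96), ((-11, 65, -100), 199), ((-5, 64, -104), 202), ((1, 59, -103), 202), ((11, -24, -32), 130), ((15, 25, -81), 180)]
238 [((-21, -41, 16), 82), ((-14, -41, 11), 87), ((-9, 68, -97), 195), ((-3, 68, -101), 199), ((3, 64, -102), 200), ((9, 62, -104), 202), ((18, 28, -77), 175)]
241 [((-18, -44, 27), 72), ((-11, -5, -16), 114), ((-6, 64, -87), 186), ((0, 65, -92), 191), ((6, 67, -98), 197), ((12, 65, -101), 199), ((25, -34, -14), 112)]
244 [((-15, 5, -14), 112), ((-10, 60, -72), 171), ((-3, 62, -79), 178), ((3, 60, -81), 179), ((8, 65, -90), 189), ((21, -40, 5), 93), ((25, -1, -37), 135)]
247 [((-13, 11, -12), 111), ((-7, 57, -63), 162), ((-1, 60, -71), 169), ((5, 62, -77), 175), ((11, 63, -82), 180), ((24, -40, 12), 86), ((28, 7, -37), 136)]
250 [((-10, 13, -7), 105), ((-4, 56, -55), 153), ((2, 51, -55), 154), ((8, 47, -55), 154), ((18, 2, -15), 114), ((25, -3, -16), 114), ((35, -42, 17), 82)]
253 [((-8, 52, -39), 138), ((-1, 36, -28), 127), ((4, 55, -52), 150), ((11, 57, -58), 157), ((23, -41, 34), 64), ((25, 28, -39), 137), ((38, -41, 24), 75)]
256 [((-5, 54, -35), 133), ((1, 50, -36), 134), ((7, 48, -38), 137), ((16, 9, -3), 101), ((25, -13, 14), 84), ((28, 34, -38), 136), ((41, -42, 33), 65)]
259 [((-3, 56, -30), 128), ((3, 56, -34), 133), ((10, 53, -36), 135), ((17, 49, -36), 135), ((25, 27, -19), 118), ((37, -42, 46), 52), ((45, -40, 39), 60)]
```

View pics/top3c.png

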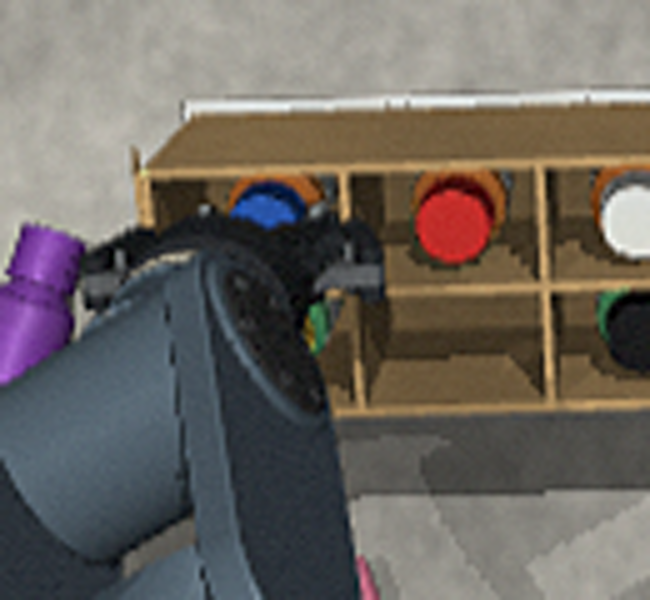

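View pics/side3c.png

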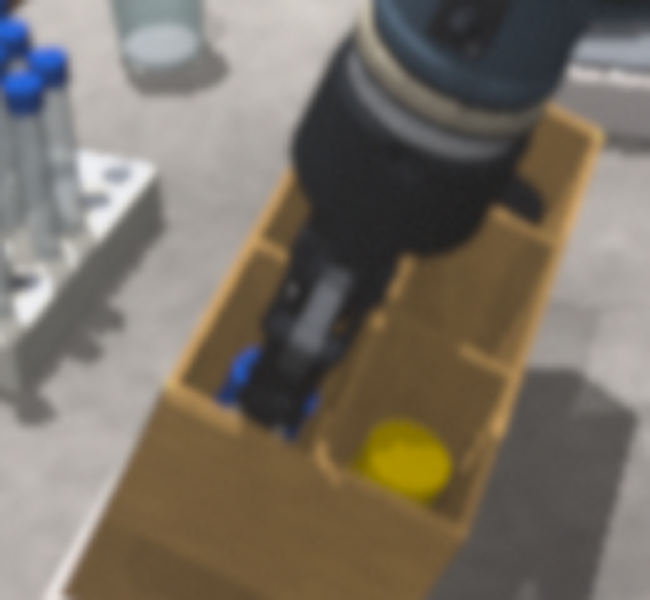

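The depth along the finger suggests the wide knuckles, about 43 mm behind the TCP, landed on the cell's rim and divider. The tips themselves were free. Closing narrows the knuckles, so I'll use a smaller opening and a shallower grip, about 15 mm of the cap, lowering in small steps while watching the force.

```bash
python3 -m inch '[[-0.02,[0,0,0],[0,0,0]],[-0.02,[0,0,0.01],[0,0,0]],[-0.02,[0,0,0.02],[0,0,0]],[-0.02,[0,0,0.03],[0,0,0]],[-0.02,[0,0,0.03],[0,0,0]]]';python3 -m inch '[[-0.02,[0,0,0.01],[0,0,0]],[-0.02,[0,0,0.01],[0,0,0]]]'; python3 -c "
from h import *
p,M=grasp(0.0,gz=.1);delta(p,M)"
```

```text
t: 4.35
tcp_pos: [0.5968, 0.2877, 0.143]
tool_rot: [-0.027, 0.976, 0.006, 0.216]
force: [-0.4, -0.3, 0.3]
finger_gap: 0.51
t: 4.55
tcp_pos: [0.5972, 0.2878, 0.1427]
tool_rot: [-0.027, 0.976, 0.006, 0.217]
force: [0.0, -0.1, 1.1]
finger_gap: 0.507
t 4.55 shift/0.1 [0.01  0.    0.129] turn/360 [0.0003 0.0001 0.0006] tcp [0.5972 0.2878 0.1427] gap 0.507 F [ 0.  -0.1  1.1]
```

```bash
python3 -m inch '[[-0.02,[0,0,0.01],[0,0,0]],[-0.02,[0,0,0.02],[0,0,0]],[-0.02,[0,0,0.02],[0,0,0]]]'; python3 -c "
from h import *
p,M=grasp(0.0,gz=.1);delta(p,M)"
```

```text
t: 4.85
tcp_pos: [0.5975, 0.2878, 0.1422]
tool_rot: [-0.027, 0.976, 0.006, 0.217]
force: [-6.6, -1.0, 9.4]
finger_gap: 0.509
t 4.85 shift/0.1 [0.011 0.    0.123] turn/360 [0.0003 0.0002 0.0006] tcp [0.5975 0.2878 0.1422] gap 0.509 F [-6.6 -1.   9.4]
```

Contact again at about the same depth, with only 11 N this time. I'll back off 1.5 mm and close on the cap here.

```bash
python3 -m inch '[[-0.02,[0,0,-0.03],[0,0,0]],[-0.02,[0,0,-0.03],[0,0,0]],[0.2,[0,0,-0.03],[0,0,0]],[0.5,[0,0,-0.03],[0,0,0]],[1,[0,0,-0.03],[0,0,0]],[1,[0,0,-0.03],[0,0,0]],[1,[0,0,-0.03],[0,0,0]],[1,[0,0,-0.03],[0,0,0]]]' 70; python3 -c "
from h import *
p,M=grasp(0.0,gz=.1);delta(p,M)"
```

```text
t: 5.65
tcp_pos: [0.5972, 0.2879, 0.1441]
tool_rot: [-0.027, 0.976, 0.006, 0.217]
force: [-1.0, -0.3, 5.4]
finger_gap: 0.397
t 5.65 shift/0.1 [ 0.017 -0.001  0.141] turn/360 [0.0004 0.0003 0.0006] tcp [0.5972 0.2879 0.1441] gap 0.397 F [-1.  -0.3  5.4]
```

```bash
python3 -m inch '[[1,[0,0,-0.05],[0,0,0]],[1,[0,0,-0.1],[0,0,0]],[1,[0,0,-0.15],[0,0,0]],[1,[0,0,-0.2],[0,0,0]],[1,[0,0,-0.25],[0,0,0]],[1,[0,0,-0.25],[0,0,0]]]'; python3 - <<'E'
from h import *
p,M=grasp(0.0,gz=.1);delta(p,M)
im,d=snapshot("side");cv2.imwrite("pics/side4c.png",cv2.resize(im[170:290,160:310],None,fx=5,fy=5,interpolation=2))
E
```

```text
t: 6.25
tcp_pos: [0.586, 0.2872, 0.167]
tool_rot: [-0.027, 0.976, 0.006, 0.217]
force: [1.0, 1.1, -1.1]
finger_gap: 0.397
t 6.25 shift/0.1 [ 0.012 -0.001  0.396] turn/360 [0.0003 0.0002 0.0006] tcp [0.586  0.2872 0.167 ] gap 0.397 F [ 1.   1.1 -1.1]
```

View pics/side4c.png

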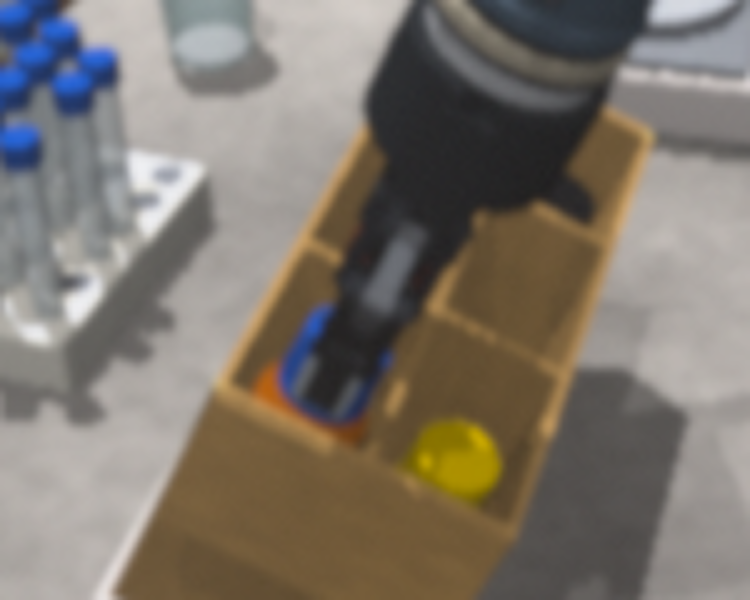

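The bottle comes up with the gripper: the blue cap sits between the pads and the amber body shows in the cell. I'll continue straight out.

```bash
python3 -m inch '[[1,[0,0,-0.15],[0,0,0]],[1,[0,0,-0.3],[0,0,0]],[1,[0,0,-0.45],[0,0,0]],[1,[0,0,-0.6],[0,0,0]],[1,[0,0,-0.75],[0,0,0]],[1,[0,0,-0.9],[0,0,0]],[1,[0,0,-1],[0,0,0]],[1,[0,0,-1],[0,0,0]]]'; python3 -m inch '[[1,[0,0,-0.2],[0,0,0]],[1,[0,0,-0.4],[0,0,0]],[1,[0,0,-0.55],[0,0,0]],[1,[0,0,-0.55],[0,0,0]],[1,[0,0,-0.55],[0,0,0]]]'; python3 - <<'E'
from h import *
p,M=grasp(0.0,gz=.1);delta(p,M)
for n in("side","top"):
    im,d=snapshot(n);cv2.imwrite(f"pics/{n}5.png",im)
E
```

```text
t: 7.1
tcp_pos: [0.5433, 0.285, 0.2584]
tool_rot: [-0.027, 0.976, 0.006, 0.217]
force: [1.0, -0.3, -2.6]
finger_gap: 0.395
t: 7.6
tcp_pos: [0.5203, 0.2834, 0.3058]
tool_rot: [-0.027, 0.976, 0.006, 0.216]
force: [-0.3, -0.1, -2.4]
finger_gap: 0.398
t 7.6 shift/0.1 [-1.000e-03  3.000e-03  1.933e+00] turn/360 [ 0.0002 -0.0001  0.0006] tcp [0.5203 0.2834 0.3058] gap 0.398 F [-0.3 -0.1 -2.4]
```

View pics/side5.png

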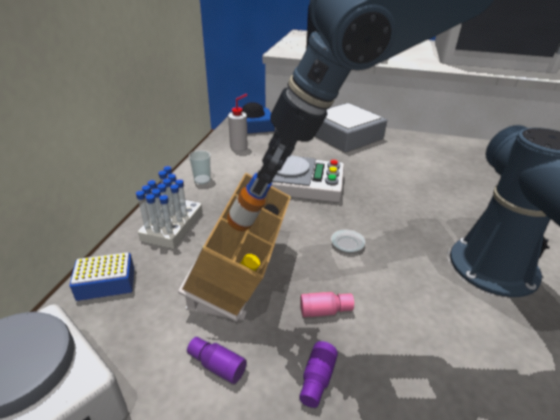

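The bottle is out and well above the carton, leaning with the tool. Next I'll stand the tool upright and carry the bottle over to the pan.

```bash
cat >> h.py <<'E'
Y=np.deg2rad(5.3)
def down(p): 
    return np.array(p),R.from_matrix(np.c_[[-np.cos(Y),-np.sin(Y),0],[-np.sin(Y),np.cos(Y),0],[0,0,-1]])
E
python3 -c "
from h import *
delta(*down([.579,-.2415,.1594]));p=sense()['tcp_pos'];delta(*down(p+[0,0,.03]))"
```

```text
t 7.7 shift/0.1 [ 0.339 -5.27   1.452] turn/360 [-0.0014  0.0691 -0.006 ] tcp [0.5202 0.2832 0.3051] gap 0.392 F [-0.   0.3 -3.6]
t 7.7 shift/0.1 [-0.126 -0.    -0.272] turn/360 [-0.0014  0.0691 -0.006 ] tcp [0.5202 0.2832 0.3051] gap 0.392 F [-0.   0.3 -3.6]
```

```bash
python3 -m inch '[[1,[-0.04,0,-0.09],[0,0.012,0]],[1,[-0.08,0,-0.18],[0,0.024,0]],[1,[-0.126,0,-0.27],[0,0.036,-0.002]],[1,[-0.126,0,-0.27],[0,0.048,-0.003]],[1,[-0.126,0,-0.27],[-0.001,0.06,-0.005]],[1,[-0.126,0,-0.27],[-0.0014,0.0691,-0.006]],[1,[-0.126,0,-0.27],[-0.0014,0.0691,-0.006]],[1,[-0.126,0,-0.27],[-0.0014,0.0691,-0.006]]]'; python3 -c "
from h import *
delta(*down([.579,-.2415,.22]))"
```

```text
t: 8.5
tcp_pos: [0.5209, 0.2833, 0.335]
tool_rot: [-0.046, 0.999, 0.0, 0.001]
force: [-0.8, 0.3, -3.0]
finger_gap: 0.396
t 8.5 shift/0.1 [-0.093 -5.279  1.15 ] turn/360 [-0.      0.0003 -0.    ] tcp [0.5209 0.2833 0.335 ] gap 0.396 F [-0.8  0.3 -3. ]
```

```bash
R='[[1,[0,-0.2,0],[0,0,0]],[1,[0,-0.5,0],[0,0,0]],[1,[0,-0.8,0],[0,0,0]],[1,[0,-1,0],[0,0,0]]]' ; unset R
python3 -m inch '[[1,[0,-0.2,0],[0,0,0]],[1,[0,-0.45,0],[0,0,0]],[1,[0,-0.7,0],[0,0,0]],[1,[0,-1,0],[0,0,0]]]'
python3 -m inch '[[1,[0,-0.3,0],[0,0,0]],[1,[0,-0.6,0],[0,0,0]],[1,[0,-1,0],[0,0,0]]]'
python3 -m inch '[[1,[0,-0.3,0],[0,0,0]],[1,[0,-0.6,0],[0,0,0]],[1,[0,-1,0],[0,0,0]]]'
python3 -m inch '[[1,[0,-0.3,0],[0,0,0]],[1,[0,-0.6,0],[0,0,0]],[1,[0,-1,0],[0,0,0]]]'
python3 -m inch '[[1,[0,-0.3,0],[0,0,0]],[1,[-0.05,-0.6,0],[0,0,0]],[1,[-0.09,-0.8,0],[0,0,0]],[1,[-0.09,-1,0],[0,0,0]],[1,[-0.09,-1,0],[0,0,0]]]'; python3 -c "
from h import *
delta(*down([.579,-.2415,.22]))"
```

```text
t: 8.9
tcp_pos: [0.5291, 0.1838, 0.3361]
tool_rot: [-0.047, 0.999, 0.0, 0.002]
force: [-0.0, -0.8, -2.7]
finger_gap: 0.391
t: 9.2
tcp_pos: [0.5384, 0.0844, 0.3361]
tool_rot: [-0.047, 0.999, 0.001, 0.002]
force: [1.3, -0.5, -3.5]
finger_gap: 0.393
t: 9.5
tcp_pos: [0.5477, -0.0151, 0.3361]
tool_rot: [-0.047, 0.999, 0.001, 0.002]
force: [0.8, 0.3, -3.2]
finger_gap: 0.401
t: 9.8
tcp_pos: [0.557, -0.1145, 0.336]
tool_rot: [-0.047, 0.999, 0.001, 0.002]
force: [1.6, 0.6, -2.5]
finger_gap: 0.395
t: 10.3
tcp_pos: [0.5762, -0.2158, 0.3358]
tool_rot: [-0.045, 0.999, -0.0, 0.001]
force: [0.1, 0.4, -2.0]
finger_gap: 0.393
t 10.3 shift/0.1 [-1.000e-03 -2.580e-01  1.158e+00] turn/360 [-0.0001  0.0005 -0.0003] tcp [ 0.5762 -0.2158  0.3358] gap 0.393 F [ 0.1  0.4 -2. ]
```

```bash
python3 -m inch '[[1,[0,-0.15,0.2],[0,0,0]],[1,[0,-0.26,0.4],[0,0,0]],[1,[0,-0.26,0.6],[0,0,0]],[1,[0,-0.26,0.8],[0,0,0]],[1,[0,-0.26,0.95],[0,0,0]],[1,[0,-0.26,0.95],[0,0,0]],[1,[0,-0.26,0.95],[0,0,0]]]'; python3 - <<'E'
from h import *
delta(*down([.579,-.2415,.1594]))
s=sense()["tcp_pos"]
im,d=snapshot("side");np.savez("side6.npz",p=im,d=d)
b=im[80:230,220:380];b=cv2.resize(b,None,fx=4,fy=4,interpolation=2)
def dot(q,c):
    u=(proj("side",q)[0]-[220,80]+.4)*4; cv2.circle(b,tuple(int(i) for i in u),2,c,-1)
for a in np.linspace(0,6.28,40):
    dot([.579+.062*np.cos(a),-.2415+.062*np.sin(a),.068],(255,0,255))
    for h in(.0914,.0214): dot(s+[.024*np.cos(a),.024*np.sin(a),-h],(0,255,0))
cv2.imwrite("pics/side6c.png",b)
im,d=snapshot("top");cv2.imwrite("pics/top6c.png",cv2.resize(im[130:260,340:460],None,fx=4.5,fy=4.5,interpolation=2))
E
```

```text
t: 11.0
tcp_pos: [0.5788, -0.2384, 0.2414]
tool_rot: [-0.047, 0.999, 0.001, 0.001]
force: [-0.1, -0.8, -3.6]
finger_gap: 0.392
t 11.0 shift/0.1 [ 0.003 -0.032  0.82 ] turn/360 [0.0002 0.0004 0.0002] tcp [ 0.5788 -0.2384  0.2414] gap 0.392 F [-0.1 -0.8 -3.6]
```

View pics/side6c.png

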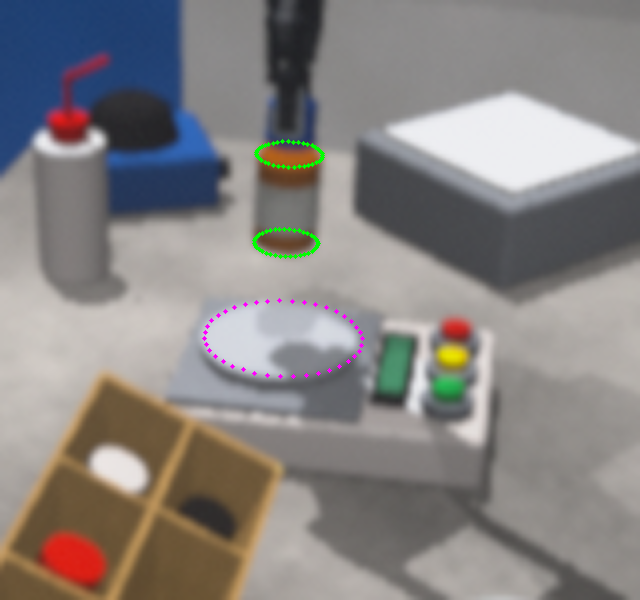

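View pics/top6c.png

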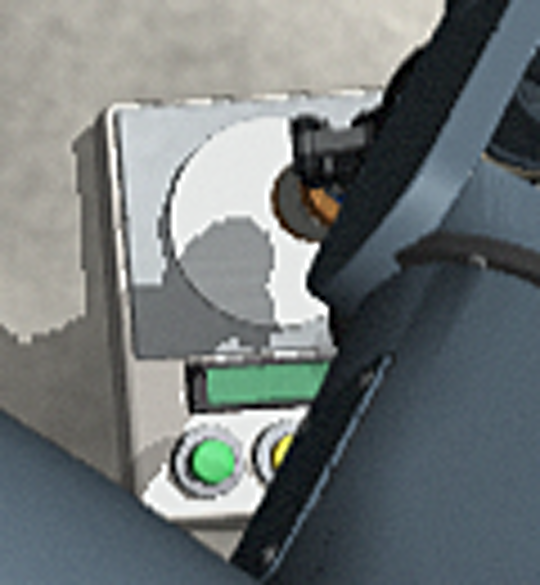

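The side view shows the bottle hanging upright above the pan, its base within about 2 mm of the prediction. The overlaid pan circle matches the real pan. I'll lower it to just above the pan, then go slowly.

```bash
python3 -m inch '[[1,[0,-0.02,0.2],[0,0,0]],[1,[0,-0.03,0.4],[0,0,0]],[1,[0,-0.03,0.55],[0,0,0]],[1,[0,-0.03,0.65],[0,0,0]],[1,[0,-0.03,0.7],[0,0,0]],[1,[0,-0.03,0.72],[0,0,0]],[1,[0,-0.03,0.72],[0,0,0]]]'; python3 -m inch '[[1,[0,0,0.015],[0,0,0]],[1,[0,0,0.03],[0,0,0]],[1,[0,0,0.045],[0,0,0]],[1,[0,0,0.06],[0,0,0]],[1,[0,0,0.06],[0,0,0]]]'; python3 -c "
from h import *
delta(*down([.579,-.2415,.1594]))"
```

```text
t: 11.8
tcp_pos: [0.5796, -0.2424, 0.1697]
tool_rot: [-0.046, 0.999, 0.0, 0.002]
force: [-0.4, -0.1, -3.2]
finger_gap: 0.394
t: 12.3
tcp_pos: [0.579, -0.2421, 0.1629]
tool_rot: [-0.046, 0.999, 0.001, 0.001]
force: [-0.1, 0.3, -3.0]
finger_gap: 0.395
t 12.3 shift/0.1 [-0.     0.006  0.035] turn/360 [0.0001 0.0004 0.0001] tcp [ 0.579  -0.2421  0.1629] gap 0.395 F [-0.1  0.3 -3. ]
```

```bash
python3 -m inch '[[1,[0,0,0.01],[0,0,0]],[1,[0,0,0.02],[0,0,0]],[1,[0,0,0.02],[0,0,0]]]'; python3 -m inch '[[1,[0,0,0.01],[0,0,0]],[1,[0,0,0.01],[0,0,0]]]'
```

```text
t: 12.6
tcp_pos: [0.5791, -0.2421, 0.161]
tool_rot: [-0.046, 0.999, 0.0, 0.001]
force: [-0.0, -0.4, -3.0]
finger_gap: 0.393
t: 12.8
tcp_pos: [0.5792, -0.2421, 0.16]
tool_rot: [-0.046, 0.999, 0.0, 0.001]
force: [0.6, 0.4, -3.1]
finger_gap: 0.396
```

```bash
python3 -m inch '[[1,[0,0,0.01],[0,0,0]],[1,[0,0,0.01],[0,0,0]]]'; python3 -m inch '[[1,[0,0,0.01],[0,0,0]],[1,[0,0,0.01],[0,0,0]]]'
```

```text
t: 13.0
tcp_pos: [0.5792, -0.2421, 0.159]
tool_rot: [-0.046, 0.999, 0.0, 0.001]
force: [-0.0, 0.4, -2.5]
finger_gap: 0.397
t: 13.2
tcp_pos: [0.5793, -0.2422, 0.1581]
tool_rot: [-0.046, 0.999, 0.0, 0.001]
force: [0.2, 0.7, -4.1]
finger_gap: 0.397
```

```bash
python3 -m inch '[[1,[0,0,0.01],[0,0,0]],[1,[0,0,0.01],[0,0,0]]]'; python3 -m inch '[[1,[0,0,0.01],[0,0,0]],[1,[0,0,0.01],[0,0,0]]]'; python3 - <<'E'
from h import *
im,d=snapshot("side");cv2.imwrite("pics/side7c.png",cv2.resize(im[100:200,240:360],None,fx=6,fy=6,interpolation=2))
E
```

```text
t: 13.4
tcp_pos: [0.5798, -0.2422, 0.1579]
tool_rot: [-0.046, 0.999, 0.0, 0.002]
force: [-0.1, 0.4, 1.7]
finger_gap: 0.392
t: 13.6
tcp_pos: [0.5803, -0.2422, 0.1578]
tool_rot: [-0.046, 0.999, -0.0, 0.003]
force: [0.3, 1.1, 6.0]
finger_gap: 0.396
```

View pics/side7c.png

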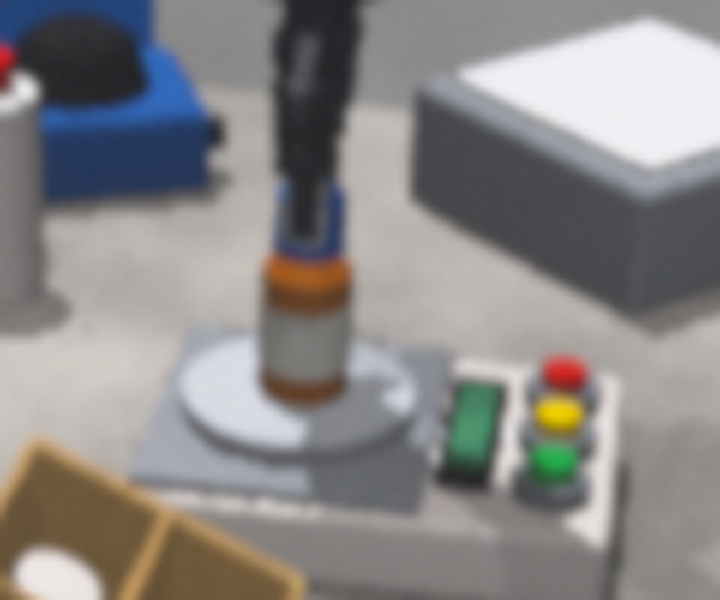

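The bottle stands upright on the pan, and the force sign flipped on contact. I'll relax the push slightly and open the jaws gradually.

```bash
python3 -m inch '[[1,[0,0,-0.01],[0,0,0]],[0.22,[0,0,-0.01],[0,0,0]],[0.16,[0,0,-0.01],[0,0,0]],[0.1,[0,0,-0.01],[0,0,0]],[0,[0,0,-0.01],[0,0,0]],[-0.2,[0,0,-0.01],[0,0,0]],[-0.2,[0,0,-0.01],[0,0,0]],[-0.2,[0,0,-0.01],[0,0,0]]]' 20; python3 - <<'E'
from h import *
im,d=snapshot("side");cv2.imwrite("pics/side8c.png",cv2.resize(im[100:200,240:360],None,fx=6,fy=6,interpolation=2))
E
```

```text
t: 14.45
tcp_pos: [0.5791, -0.2422, 0.1569]
tool_rot: [-0.046, 0.999, 0.0, 0.001]
force: [-0.1, -0.1, 0.5]
finger_gap: 0.598
```

View pics/side8c.png

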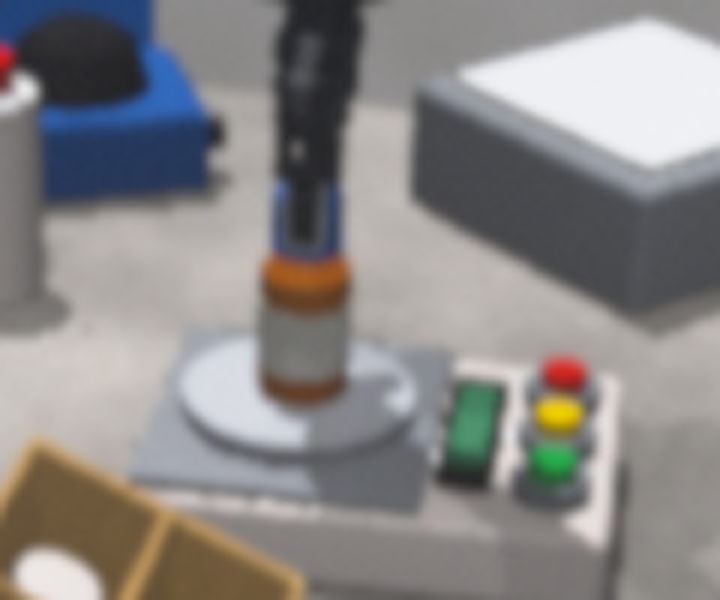

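Released, and still standing. I'll go straight up, then take a clear look.

```bash
python3 -m inch '[[-0.3,[0,0,-0.1],[0,0,0]],[-0.3,[0,0,-0.25],[0,0,0]],[-0.3,[0,0,-0.5],[0,0,0]],[-0.3,[0,0,-0.8],[0,0,0]],[-0.3,[0,0,-1],[0,0,0]],[-0.3,[0,0,-1],[0,0,0]]]'; python3 -m inch '[[-0.3,[0.3,0,0],[0,0,0]],[0,[0.6,0.1,0],[0,0,0]],[0.5,[1,0.2,0],[0,0,0]],[1,[1,0.2,0],[0,0,0]],[1,[1,0.2,0],[0,0,0]]]'; python3 - <<'E'
from h import *
im,d=snapshot("side");np.savez("side9.npz",p=im,d=d);cv2.imwrite("pics/side9c.png",cv2.resize(im[100:200,240:360],None,fx=6,fy=6,interpolation=2))
P=cloud("side",d)
hs=cv2.cvtColor(im,cv2.COLOR_BGR2HSV)
for k,(a,b,c,e),(lo,hi) in (("cap",(280,125,305,146),(100,130)),("G",(325,173,342,183),(45,85)),("Y",(327,164,340,173),(20,35)),("R",(328,158,342,166),(0,8))):
    s=hs[b:e,a:c];m=(s[...,0]>=lo)&(s[...,0]<=hi)&(s[...,1]>120); v,u=np.nonzero(m);q=P[b:e,a:c][m]; print(k,m.sum(),u.mean()+a,v.mean()+b,np.median(q,0).round(4),np.percentile(q[:,2],[10,90]).round(3))
delta(*down([.4375,-.2065,.1]))
print(proj("side",[[.438,-.2065,.071],[.443,-.2533,.071],[.4467,-.301,.071]]))
print(sense()["q"].round(2))
E
```

```text
t: 15.1
tcp_pos: [0.581, -0.2434, 0.2616]
tool_rot: [-0.046, 0.999, -0.002, 0.005]
force: [-0.7, 0.2, 0.5]
finger_gap: 0.651
t: 15.6
tcp_pos: [0.4768, -0.2314, 0.2566]
tool_rot: [-0.046, 0.999, 0.001, 0.001]
force: [-0.2, -0.0, 0.6]
finger_gap: 0.005
cap 104 290.9326923076923 135.57692307692307 [ 0.5778 -0.2286  0.1709] [0.156 0.178]
G 31 331.61290322580646 176.93548387096774 [ 0.442  -0.1953  0.0685] [0.064 0.07 ]
Y 42 332.64285714285717 168.52380952380952 [ 0.4462 -0.2491  0.0686] [0.062 0.071]
R 28 333.5357142857143 161.92857142857142 [ 0.4502 -0.2913  0.0688] [0.063 0.07 ]
t 15.65 shift/0.1 [0.386 0.291 1.567] turn/360 [ 0.      0.0006 -0.    ] tcp [ 0.478  -0.232   0.2569] gap -0.001 F [ 0.3 -0.2  0.3]
[[333.35224586 174.8065887 ]
 [333.95841771 167.30080655]
 [334.97230058 160.1736681 ]]
[-0.66  0.37  1.64  0.    1.13 -2.33]
```

View pics/side9c.png

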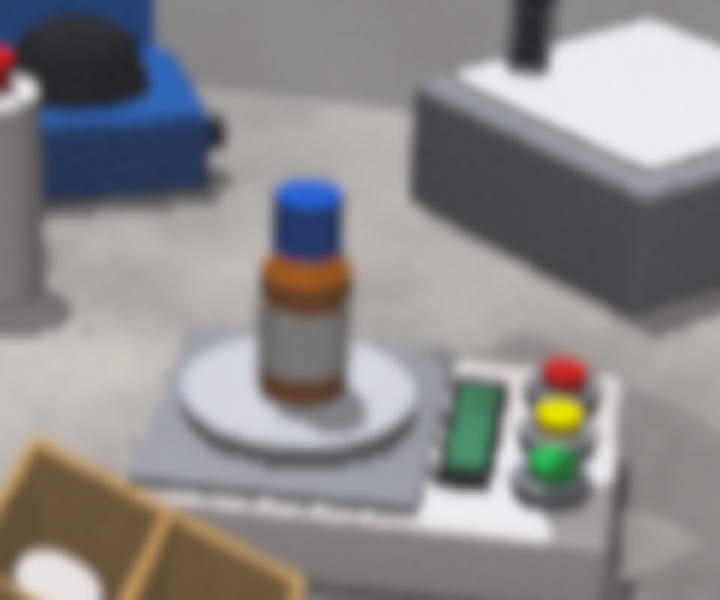

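The bottle stands upright near the middle of the pan, clear of the gripper. Next is the green key, at about (0.4385, -0.2065), with the jaws shut.

```bash
python3 -m inch '[[1,[0.15,0.1,0.2],[0,0,0]],[1,[0.3,0.2,0.4],[0,0,0]],[1,[0.38,0.29,0.6],[0,0,0]],[1,[0.38,0.29,0.8],[0,0,0]],[1,[0.38,0.29,1],[0,0,0]],[1,[0.38,0.29,1],[0,0,0]]]';  python3 -m inch '[[1,[0,0,0.2],[0,0,0]],[1,[0,0,0.4],[0,0,0]],[1,[0,0,0.52],[0,0,0]],[1,[0,0,0.58],[0,0,0]],[1,[0,0,0.58],[0,0,0]],[1,[0,0,0.58],[0,0,0]]]'; python3 - <<'E'
from h import *
delta(*down([.4386,-.2065,.07]))
im,d=snapshot("side");cv2.imwrite("pics/side10c.png",cv2.resize(im[100:200,260:380],None,fx=6,fy=6,interpolation=2))
E
```

```text
t: 16.25
tcp_pos: [0.4373, -0.2058, 0.1546]
tool_rot: [-0.047, 0.999, 0.002, -0.0]
force: [-0.6, -0.3, 0.1]
finger_gap: -0.002
t: 16.85
tcp_pos: [0.4383, -0.2067, 0.0994]
tool_rot: [-0.047, 0.999, -0.0, 0.002]
force: [0.1, 0.1, -0.4]
finger_gap: -0.002
t 16.85 shift/0.1 [-0.002  0.002  0.294] turn/360 [-0.0001  0.0006  0.0001] tcp [ 0.4383 -0.2067  0.0994] gap -0.002 F [ 0.1  0.1 -0.4]
```

View pics/side10c.png

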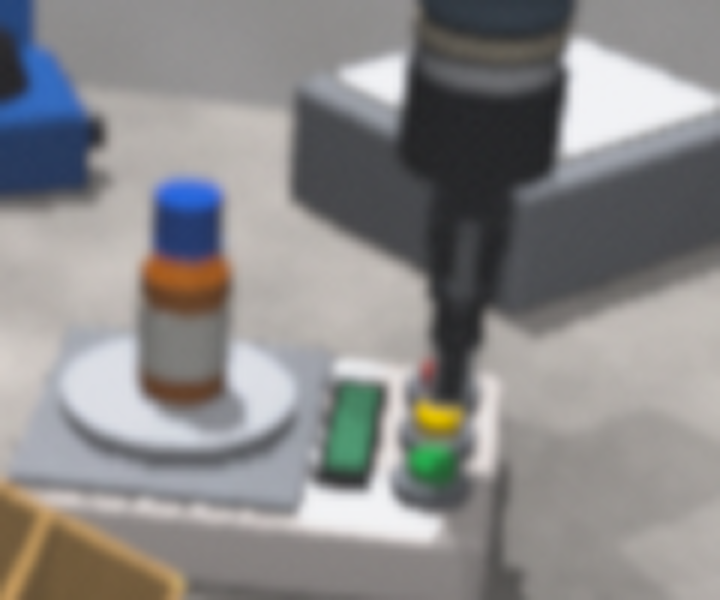

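The tip hangs over the green key, with the bottle well clear. I'll lower it until it touches.

```bash
python3 -m inch '[[1,[0,0,0.1],[0,0,0]],[1,[0,0,0.2],[0,0,0]],[1,[0,0,0.25],[0,0,0]],[1,[0,0,0.25],[0,0,0]]]'; for k in 1; do python3 -m inch '[[1,[0,0,0.02],[0,0,0]],[1,[0,0,0.02],[0,0,0]]]'; python3 -m inch '[[1,[0,0,0.02],[0,0,0]],[1,[0,0,0.02],[0,0,0]]]'; python3 -m inch '[[1,[0,0,0.02],[0,0,0]],[1,[0,0,0.02],[0,0,0]]]';done
```

```text
t: 17.3
tcp_pos: [0.4369, -0.2056, 0.0727]
tool_rot: [-0.046, 0.999, 0.001, 0.0]
force: [0.7, 0.7, -0.2]
finger_gap: -0.005
t: 17.5
tcp_pos: [0.4375, -0.2061, 0.0716]
tool_rot: [-0.046, 0.999, 0.0, 0.001]
force: [0.4, -0.6, 0.1]
finger_gap: 0.004
t: 17.7
tcp_pos: [0.4378, -0.2063, 0.0699]
tool_rot: [-0.046, 0.999, 0.0, 0.002]
force: [-0.2, -0.2, 2.0]
finger_gap: 0.001
t: 17.9
tcp_pos: [0.4377, -0.2063, 0.0679]
tool_rot: [-0.046, 0.999, 0.0, 0.002]
force: [-0.3, -0.5, 3.3]
finger_gap: 0.0
```

```bash
python3 -m inch '[[1,[0,0,0.02],[0,0,0]],[1,[0,0,0.02],[0,0,0]]]'; python3 -m inch '[[1,[0,0,0.02],[0,0,0]],[1,[0,0,0.02],[0,0,0]]]'; python3 -m inch '[[1,[0,0,0.015],[0,0,0]],[1,[0,0,0.015],[0,0,0]]]'
```

```text
t: 18.1
tcp_pos: [0.4378, -0.2063, 0.0658]
tool_rot: [-0.046, 0.999, 0.0, 0.002]
force: [0.1, -0.4, 4.4]
finger_gap: -0.006
t: 18.3
tcp_pos: [0.4378, -0.2063, 0.0641]
tool_rot: [-0.046, 0.999, 0.0, 0.002]
force: [-0.5, -0.1, 5.9]
finger_gap: 0.001
t: 18.5
tcp_pos: [0.4378, -0.2063, 0.0638]
tool_rot: [-0.047, 0.999, -0.0, 0.002]
force: [-2.3, 1.0, 17.7]
finger_gap: 0.0
```

The green key bottomed: 5.9 N at the end of travel, then a hard stop at 17.7 N with z at 0.0638. I'll rise straight up and move 48 mm to the yellow key.

```bash
python3 -m inch '[[1,[0,0,-0.1],[0,0,0]],[1,[0,0,-0.25],[0,0,0]],[1,[0,0,-0.35],[0,0,0]],[1,[0,0,-0.35],[0,0,0]],[1,[0,-0.25,-0.35],[0,0,0]],[1,[0,-0.48,-0.35],[0,0,0]],[1,[0,-0.48,-0.35],[0,0,0]],[1,[0,-0.48,-0.35],[0,0,0]]]'; python3 - <<'E'
from h import *
delta(*down([.443,-.254,.072]))
im,d=snapshot("side");cv2.imwrite("pics/side11c.png",cv2.resize(im[100:200,260:380],None,fx=6,fy=6,interpolation=2))
E
```

```text
t: 19.3
tcp_pos: [0.4412, -0.2535, 0.0965]
tool_rot: [-0.046, 0.999, 0.001, 0.001]
force: [-0.1, 0.2, -0.3]
finger_gap: 0.004
t 19.3 shift/0.1 [-0.017 -0.007  0.245] turn/360 [ 0.0004  0.0002 -0.0001] tcp [ 0.4412 -0.2535  0.0965] gap 0.004 F [-0.1  0.2 -0.3]
```

View pics/side11c.png

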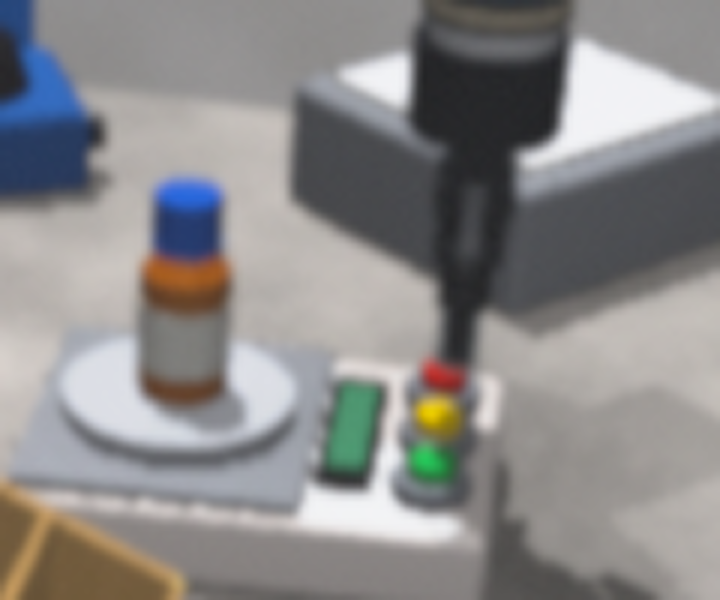

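The green key is back up, the bottle still stands, and the tip is over the yellow key.

```bash
python3 -m inch '[[1,[-0.015,0,0.1],[0,0,0]],[1,[-0.015,0,0.2],[0,0,0]],[1,[-0.015,0,0.23],[0,0,0]],[1,[-0.015,0,0.23],[0,0,0]]]'; python3 -m inch '[[1,[0,0,0.02],[0,0,0]],[1,[0,0,0.04],[0,0,0]],[1,[0,0,0.06],[0,0,0]],[1,[0,0,0.06],[0,0,0]]]'; python3 -m inch '[[1,[0,0,0.02],[0,0,0]],[1,[0,0,0.02],[0,0,0]]]'
```

```text
t: 19.75
tcp_pos: [0.4429, -0.2529, 0.0732]
tool_rot: [-0.047, 0.999, 0.001, 0.001]
force: [0.1, 0.6, -0.2]
finger_gap: -0.003
t: 20.15
tcp_pos: [0.4436, -0.2538, 0.0684]
tool_rot: [-0.046, 0.999, 0.0, 0.002]
force: [-0.6, 0.4, 1.6]
finger_gap: 0.003
t: 20.35
tcp_pos: [0.4436, -0.2539, 0.0664]
tool_rot: [-0.046, 0.999, 0.0, 0.002]
force: [-0.1, 0.6, 4.0]
finger_gap: -0.002
```

```bash
python3 -m inch '[[1,[0,0,0.015],[0,0,0]],[1,[0,0,0.015],[0,0,0]]]'
```

```text
t: 20.55
tcp_pos: [0.4436, -0.2539, 0.0648]
tool_rot: [-0.046, 0.999, 0.0, 0.002]
force: [0.3, -0.1, 4.5]
finger_gap: -0.002
```

```bash
python3 -m inch '[[1,[0,0,0.015],[0,0,0]],[1,[0,0,0.015],[0,0,0]]]'; python3 -m inch '[[1,[0,0,0.012],[0,0,0]],[1,[0,0,0.012],[0,0,0]]]'
```

```text
t: 20.75
tcp_pos: [0.4437, -0.2539, 0.064]
tool_rot: [-0.046, 0.999, 0.0, 0.002]
force: [-0.4, 1.3, 8.9]
finger_gap: 0.001
t: 20.95
tcp_pos: [0.4437, -0.2539, 0.0638]
tool_rot: [-0.047, 0.999, -0.0, 0.002]
force: [-2.0, 1.8, 17.8]
finger_gap: 0.0
```

Yellow bottomed the same way (z = 0.0638, hard stop at 17.8 N). I'll rise well clear and check the final scene.

```bash
python3 -m inch '[[1,[0,0,-0.1],[0,0,0]],[1,[0,0,-0.3],[0,0,0]],[1,[0,0,-0.5],[0,0,0]],[1,[0,0,-0.8],[0,0,0]],[1,[0,0,-1],[0,0,0]],[1,[0,0,-1],[0,0,0]]]'; python3 -m inch '[[1,[0,0.3,-0.2],[0,0,0]],[1,[0,0.6,-0.4],[0,0,0]],[1,[0,1,-0.5],[0,0,0]],[1,[0,1,-0.5],[0,0,0]],[1,[0,1,-0.5],[0,0,0]],[1,[0,1,-0.5],[0,0,0]]]'; python3 - <<'E'
from h import *
s=sense();print(s["t"],s["qd"].round(3),s["force"].round(1))
im,d=snapshot("side");np.savez("side12.npz",p=im,d=d);b=cv2.resize(im[100:300,170:380],None,fx=3,fy=3,interpolation=2)
def dot(q,c):
    u=(proj("side",q)[0]-[170,100]+.4)*3; cv2.circle(b,tuple(int(i) for i in u),1,c,-1)
for a in np.linspace(0,6.28,40):
    dot([.579+.018*np.cos(a),-.242+.018*np.sin(a),.178],(0,255,255))
    dot([.579+.062*np.cos(a),-.242+.062*np.sin(a),.068],(255,0,255))
cv2.imwrite("pics/side12c.png",b)
im,d=snapshot("top");cv2.imwrite("pics/top12.png",im)
E
```

```text
t: 21.55
tcp_pos: [0.4445, -0.255, 0.1642]
tool_rot: [-0.047, 0.999, -0.002, 0.003]
force: [-0.7, -0.4, 1.3]
finger_gap: 0.003
t: 22.15
tcp_pos: [0.4338, -0.1549, 0.2112]
tool_rot: [-0.046, 0.999, 0.0, 0.001]
force: [0.2, 0.2, -0.6]
finger_gap: 0.0
22.15 [-0.014  0.005 -0.01  -0.     0.005  0.002] [ 0.2  0.2 -0.6]
```

View pics/side12c.png

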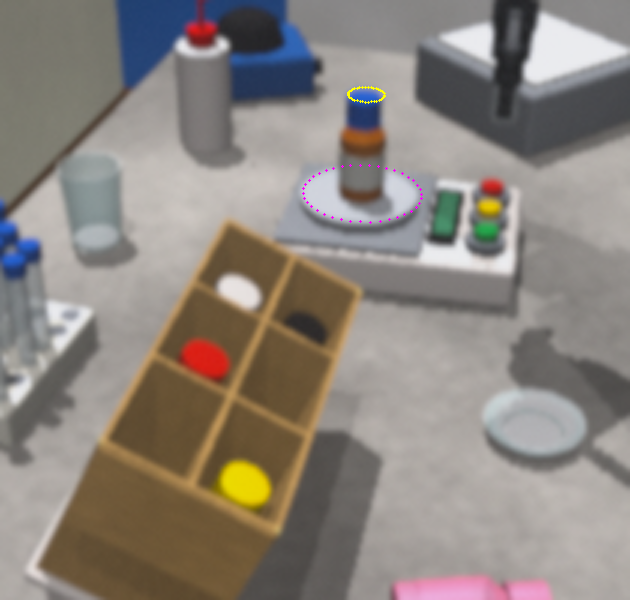

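View pics/top12.png

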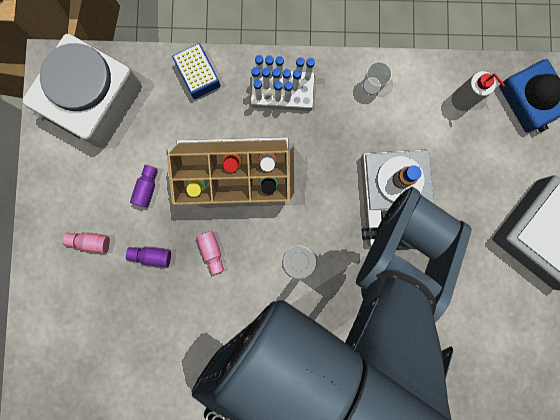

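The sample stands upright on the pan, with its cap at top-view (412,174). All three keys are up, the other four bottles are still in their cells, and the arm is clear. I'll hand it in.

```bash
python3 -c "
from station import *
print(sign_off())"
```

```text
the job is handed in; nothing more can be done
None
```

I lifted the blue-capped bottle out of its far-row, +y end cell and stood it upright near the middle of the pan. I let go of it, then pressed green and then yellow, and handed the job in at about 22 s.

**Last checks:**
- **Bottle:** in the final pictures it stands upright, within a few mm of the pan's centre.
- **Keys:** green and yellow each hit their end stop, about 5 N rising to about 18 N over roughly 6 mm of travel, and came back up. I never touched the red key.
- **Other bottles:** the other four are still in their cells and the look-alikes were not moved.
- **Robot:** the gripper was touching nothing at hand-in.

**What went wrong:** on the first reach into the cell the gripper met something and the wrist force reached about 74 N before I backed off. That is under the 120 N wrist limit. I think the wide finger knuckles landed on the carton's rim or divider. If they count as the gripper's body, that contact was over the 40 N limit, and I could not tell which. A second touch at the same depth was only about 11 N. I then gripped higher, on an estimated 15 mm or so of the cap, and the bottle did not visibly slip.

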